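# Free the heater case flap with a blade and hold it open

### The arm

A 6-joint arm with a two-finger parallel gripper is mounted at the origin on a cart in front of the work surface, level with it; the furniture and walls round the work are solid. World frame = base frame: x ahead of the robot, y to its left, z up, the work surface at z = 0. Lengths are in m, angles in rad, forces in N, time in s.
With the tool pointing down it reaches from about 0.375 to 0.975 m from the base axis. Payload 3.8 kg.
Tool frame: the origin (TCP) lies midway between the tips of the shut fingers; the grasp point (between the pads) lies 19 mm behind it; z points along the fingers, y is the line along which they close (so a half turn about z gives the same grasp; the last joint's range is limited). The gripper opens to 85 mm and grips with 20 to 120 N. Pads are 22 mm wide; open, the fingers measure 114 mm over their backs; the gripper's body (76 mm by 85 mm) begins 54 mm behind the grasp point. The pads swing forward as they close: fully open they stand 13 mm farther back than shut.
Start: joints at [-0.037, 0.264, 1.604, -0, 1.274, -0.037], TCP at [0.675, -0, 0.231] pointing down, gripper open.
Joint ranges: [-2.63, 2.63], [-0.94, 2.18], [0.31, 2.57], [-1.31, 4.45], [0, 2.66], [-2.55, 2.55]. Speed limits (rad/s): [2.57, 2.57, 3.14, 3.14, 3.14, 3.14].

### API

Orientations are given as a rotation vector (axis times angle).
In Python, from workcell import bot, read_camera, camera_info, ticket gives the robot as it stands.
- The arm moves only by the tool servo_tool, never from a script. Its argument "targets" is a list of rows, each an object of numbers: "hand": the closure, from -1 (fully open) to 1 (shut); "x", "y", "z": the shift along the tool's x, y, z as a fraction of full scale; "roll": the turn about the tool's z as a fraction of full scale. In form: [{"hand": .., "x": .., "y": .., "z": .., "roll": ..}, ...]. A call has 1 to 10 rows; each row is the pose to reach, as a shift and turn from the pose commanded when the call began, along the tool's axes at that moment, turning the shorter way round; what a row does not reach only later rows make up. Full scale, the value 1, is 50 cm for a shift and 180 degrees for a turn. A row lasts 1/12 s, in which the tool goes at most 41.7 mm and 7.16 degrees, less where a joint would pass 70% of its speed; a pose out of reach is approached as far as the arm can. A call with a number of a shift or a turn outside -1 to 1 is refused whole. A call with a gripper value outside its range is refused whole. The fingers move at their own pace and stop on an object; "grip_force" is the grip in N (left out, the last holds). Time passes only in rows, so rows that repeat a pose let the fingers close. It gives the time, the measured TCP pose, the force, the opening and the grip force at its end, in the units of the state.
- bot.read_state(): the state, without advancing time (a new reading comes with each control period).
- read_camera(name): name is "side" or "top"; returns the picture (384x512x3 uint8, red, green, blue); there is no depth.
- camera_info(name): a dict with "fx", "fy", "cx", "cy" (pixels), "eye" and "orientation" of the camera in the world. Camera axes: x right, y down, z forward; pixel columns grow to the right and rows downward; lengths in m; the calibration is good to about 2 mm. A picture is of the moment at which its call begins. camera_info takes no time and is no camera call.
- ticket.finish_job(): hands the job in; it is judged then, once.
The state is a dict: "time": time; "q": joint angles; "joint_vel": joint speeds; "joint_torque": joint torques, N m; "tool_pos": TCP position; "tcp_rot": TCP orientation; "wrist_force": force on the tool from outside, world axes, zero at the start; "torque": the same for the moment, N m; "width": opening from 0.0 (shut) to 1.0 (fully open); "grip_force": force on a finger pad.
Only numpy, scipy, OpenCV 4.12 (cv2) and the standard library are available. Lean on these libraries where they do the work, as an engineer would, in place of code of your own. Each camera call takes 0.05 s, during which the arm holds its last target. There are 200 camera calls.

### The job

Take the screwdriver lying beside the heater case by its handle and slip its blade into the slot under the free edge of the case's left-hand flap, at the end nearest you; run it slowly (a few centimetres a second) along the slot to the far end, flap still down, to break the old seal. Then lift the flap with the blade alone and finish holding it still, open at 45 degrees: the flap is sprung and shuts if let go, so keep gripping the screwdriver to the end. Keep the gripper off the case and leave the loose parts round it where they lie.

Things in the scene. Friction and masses are not known exactly. Their poses are not given: they have to be found in the camera images.
- heater_case: Black open-topped car heater case, fixed, 341x439x101 mm, across the tray's dividers, underside 25 mm above the tray. Origin: centre of the underside; z up, y towards the robot's right, x towards the robot. Its left wall (outer face at y = -0.214, 4 mm thick, top at z = 0.082) runs beside the flap; below the flap it is hollow down to z = 0.054.
- case_flap (a joint): Angle of the left-hand flap: 0 shut (flat, level), grows as the free edge rises, up to 1.75. Hinge along the case's x through point hinge_mid. A spring and its own weight shut it: about 0.075 N m at 0, 0.11 at 45 degrees; it does not stay open by itself.
- hinge_mid (a point): Middle of the flap's hinge line: in the case's frame (0.027, -0.1395, 0.087); fixed. The line runs along the case's x.
- flap_edge (a point): Middle of the flap's long free edge, moves with the flap; 62 mm out from the hinge line. The flap is a flat plate 2 mm thick, 202 mm long (case x from -0.074 to 0.128) and 61 mm wide, level when shut, underside at case z = 0.089.
- slot_near (a point): Start of the run in the slot, 20 mm from the flap's end nearest the robot: case (0.108, -0.206, 0.0855). The slot lies between the wall's top inner edge (case y = -0.210, z = 0.082) and the flap's free edge (y = -0.2015, z = 0.089 to 0.091), open towards the outside and above.
- slot_far (a point): End of the run in the slot, 20 mm from the flap's far end: case (-0.054, -0.206, 0.0855). A 6 mm blade tilted 15 to 30 degrees tip down enters over the wall and under the flap with about 1.5 mm to spare each side.
- screwdriver: Screwdriver, 174 mm long, 0.12 kg, lying flat left of the case. Origin: under its middle; its y runs from the blade to the handle, z up. Handle (grip it across x): y from -0.021 to 0.087, 30 mm wide and high, z 0 to 30 mm. Blade: round shank of 6 mm diameter from (0, -0.015, 0.009) to its tip at (0, -0.087, 0.0025).
- blade_tip (a point): Centre of the end of the screwdriver's blade, at (0, -0.087, 0.0025) in its frame.
- heater_tap: Loose heater tap, 85x103x41 mm, left alone behind the work. Origin: centre of its underside.
- zinc_bracket: Loose zinc bracket, 63x43x36 mm, left alone. Origin: centre of its underside.
- bolt_a: Loose bolt, 14x36x13 mm, left alone. Origin: centre of its underside.
- bolt_b: Loose bolt, 14x29x13 mm, left alone. Origin: centre of its underside.

How it is judged:
By the outcome, as a careful person would: the job done as asked, in the order asked, and still so for the second after the job is handed in, while the arm keeps its last pose, push and grip.
It also fails if it takes over 54 s, if anything falls off the work surface, if the arm or the gripper's body presses on something with over 40 N, if the wrist force passes 120 N, or if a joint passes its speed limit or range.

## Working session

There is one attempt and no reset: what is moved stays moved. The work goes in short steps, Python scripts to look and compute and a tool call to move; the robot and the scene stay as the last step left them, time stands still between calls to the robot, and variables do not carry over. Pictures are saved under pics/ and viewed, at most 10 in all, crops included, and the job is handed in when it is done.

Besides the shell and the picture viewer there is one more tool, called after "Emit:" as name(argument=value, ...), one argument or row to a line, values as JSON. servo_tool: Moves the arm, as the interface text tells. Its arguments: {"type":"object","properties":{"targets":{"type":"array"},"grip_force":{"type":"number"}},"required":["targets"]}

```bash
mkdir -p pics; ls
python3 - <<'E'
from workcell import bot, read_camera, camera_info
import cv2
for n in("top","side"):
    i=camera_info(n);print(n,i)
    im=read_camera(n);cv2.imwrite(f"pics/{n}0.png",cv2.resize(im[:,:,::-1],(768,576),interpolation=cv2.INTER_CUBIC));cv2.imwrite(f"raw_{n}.png",im[:,:,::-1])
s=bot.read_state();print(s)
E
```

```text
pics
top {'fx': 489.9871124824601, 'fy': 489.9871124824601, 'cx': 249.1441956009999, 'cy': 194.34016510555898, 'eye': array([0.39442696, 0.17288669, 1.46702146]), 'orientation': array([-2.15671496,  2.18289555, -0.09202615])}
side {'fx': 446.78702432521175, 'fy': 446.78702432521175, 'cx': 250.34202574268446, 'cy': 183.63176933818147, 'eye': array([ 0.40221597, -0.69972998,  0.79674418]), 'orientation': array([-2.24667726,  0.17587117, -0.09306089])}
{'time': 0.1, 'q': array([-3.68992663e-02,  2.64685042e-01,  1.60523011e+00,  6.66154404e-06,
        1.27370926e+00, -3.68862437e-02]), 'joint_vel': array([ 0.00075713, -0.00074505, -0.00263888, -0.00091647,  0.00065269,
        0.00108444]), 'joint_torque': array([ 2.96398039e-04, -5.16707003e+01, -3.68589377e+01,  1.30520286e-05,
        6.22219843e-03,  5.24967299e-05]), 'tool_pos': array([6.74341621e-01, 2.51669921e-05, 2.30085613e-01]), 'tcp_rot': array([-2.22040185e+00, -2.22036859e+00,  2.16358957e-03]), 'wrist_force': array([-0.70518623,  0.05717036,  0.06782647]), 'torque': array([-0.02786689,  0.02938703,  0.04511531]), 'grip_force': 0.0, 'width': 1.003996619753727}
```

View pics/top0.png

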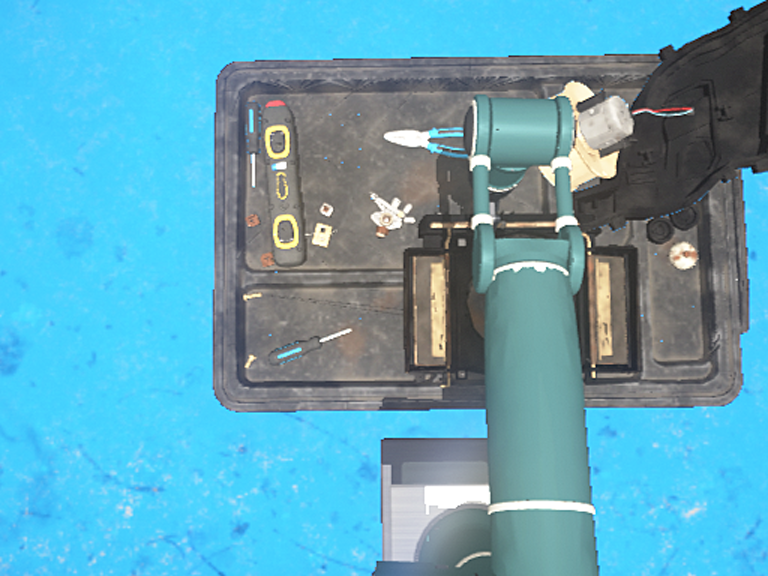

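View pics/side0.png

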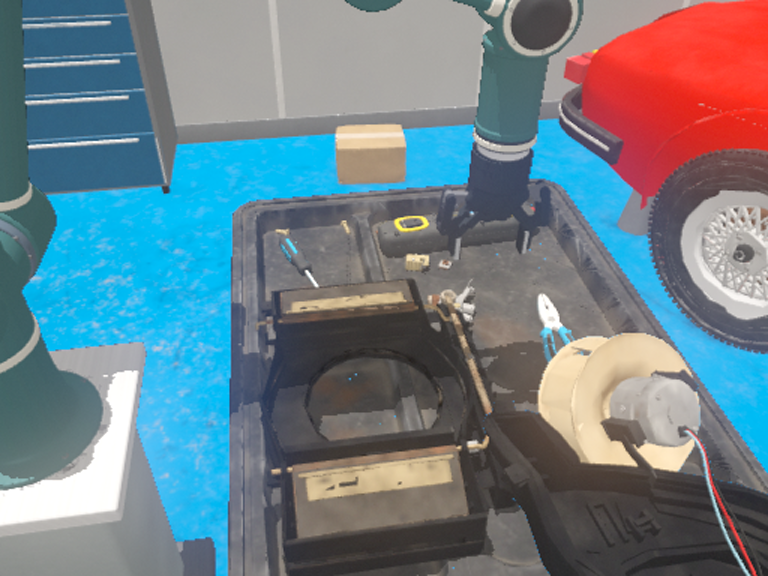

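The top view shows the screwdriver at about (310,345) with its tip at (352,330), pointing at the case. The left flap is at about x 415-450, y 250-370. In the side view the screwdriver runs from (285,240) to (317,286), and the flap is at (275-420, 280-320). I'll crop both for detail.

Run:
```python
import cv2,numpy as np
t=cv2.imread("raw_top.png");s=cv2.imread("raw_side.png")
g=lambda a:np.uint8(255*(a/255.)**.5)
a=cv2.resize(g(t[150:275,155:335]),None,fx=4.4,fy=4.4,interpolation=cv2.INTER_CUBIC)
b=cv2.resize(g(s[145:245,165:295]),None,fx=6,fy=6,interpolation=cv2.INTER_CUBIC)
cv2.imwrite("pics/ct.png",a);cv2.imwrite("pics/cs.png",b)
```

```text
(no output)
```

View pics/ct.png

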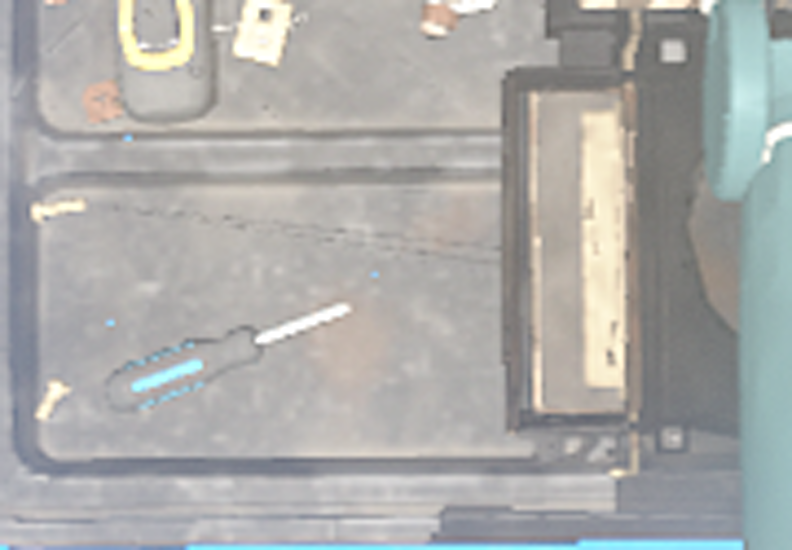

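View pics/cs.png

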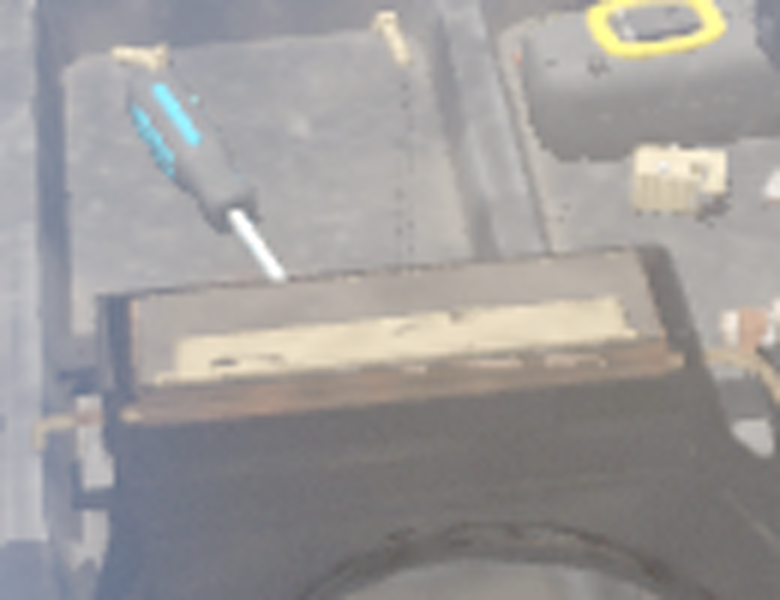

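The crops show the flap's free edge from (530,88) to (538,413) in the top crop and from (637,250) to (130,298) in the side crop. The blade runs from (258,340) to (350,308) in the top crop. Its root in the side crop is at (232,212). The blue stripe centre is at (167,376) top and (175,113) side. Next I triangulate these.

```bash
cat > h.py <<'E'
import numpy as np, cv2
from scipy.spatial.transform import Rotation as R
from workcell import bot, read_camera, camera_info
CI={n:camera_info(n) for n in("top","side")}
def ray(n,u,v):
    c=CI[n];d=R.from_rotvec(c["orientation"]).apply([(u-c["cx"])/c["fx"],(v-c["cy"])/c["fy"],1]);return np.array(c["eye"]),d/np.linalg.norm(d)
def plane(n,u,v,z):
    e,d=ray(n,u,v);return e+d*(z-e[2])/d[2]
def tri(a,b):
    (e,d),(f,g)=ray("top",*a),ray("side",*b)
    s=np.linalg.lstsq(np.c_[d,-g],f-e,rcond=None)[0]
    p,q=e+d*s[0],f+g*s[1];return (p+q)/2,np.linalg.norm(p-q)
def proj(n,P):
    c=CI[n];p=R.from_rotvec(c["orientation"]).inv().apply(np.array(P)-c["eye"]);return p[...,0]/p[...,2]*c["fx"]+c["cx"],p[...,1]/p[...,2]*c["fy"]+c["cy"]
E
python3 - <<'E'
from h import *
np.set_printoptions(precision=4,suppress=True)
T=lambda x,y:((x+.5)/4.4-.5+155,(y+.5)/4.4-.5+150)
S=lambda x,y:((x+.5)/6-.5+165,(y+.5)/6-.5+145)
for k,a,b in[("farfree",(530,88),(637,250)),("nearfree",(538,413),(130,298)),("hingefar",(630,85),(668,345)),("hingenear",(633,415),(140,388)),("root",(258,340),(232,212)),("tip?",(350,308),(281,277)),("blue",(167,376),(175,113)),("blue front",(202,364),(194,140)),("bluerear",(134,388),(157,86))]:
    print(k,*tri(T(*a),S(*b)))
for z in(0,.02,.04):print(z,"tip",plane("top",*T(350,308),z),"root",plane("top",*T(258,340),z))
print("tray floor wirejunction",tri(T(497,250),S(405,260))) 
# blob measures
t=cv2.imread("raw_top.png").astype(int)
for nm,m in[("blue",(t[...,0]-t[...,2]>50)),("white",t.min(2)>150)]:
    m=m.astype(np.uint8);m[:,:178]=0;m[:215]=0;m[250:]=0;m[:,240:]=0
    y,x=np.nonzero(m);(vx,vy,x0,y0)=cv2.fitLine(np.c_[x,y].astype(np.float32),2,0,.01,.01).ravel();print(nm,len(x),x.min(),x.max(),y.min(),y.max(),x0,y0,np.degrees(np.arctan2(vy,vx)))
E
```

```text
farfree [0.5876 0.1105 0.1169] 0.001801618703618637
nearfree [0.3847 0.1089 0.1189] 0.0008352458174872207
hingefar [0.5877 0.0478 0.121 ] 0.0027821324330703154
hingenear [0.3844 0.0504 0.124 ] 0.003993051583074057
root [0.4336 0.2917 0.0121] 0.0019255840004226614
tip? [0.4527 0.2291 0.0219] 0.004592756765502936
blue [0.4109 0.351  0.0288] 5.1253493381920767e-05
blue front [0.4185 0.3277 0.0291] 0.0001596156931481046
bluerear [0.4034 0.3729 0.03  ] 0.0003515367312826664
0 tip [0.4559 0.2299 0.    ] root [0.4349 0.2927 0.    ]
0.02 tip [0.4551 0.2292 0.02  ] root [0.4344 0.291  0.02  ]
0.04 tip [0.4542 0.2284 0.04  ] root [0.4338 0.2894 0.04  ]
tray floor wirejunction (array([0.4914, 0.1322, 0.1052]), np.float64(0.008681279581653755))
blue 74 179 200 223 242 192.02702 234.8108 -6.3012385
white 62 188 234 215 227 221.62903 222.64516 0.23934977
```

Emit:
servo_tool(
  targets=[
    {"hand":-0.2,"x":0.702,"y":-0.527,"z":0,"roll":-0.111},
    {"hand":-0.2,"x":0.702,"y":-0.527,"z":0,"roll":-0.111},
    {"hand":-0.2,"x":0.702,"y":-0.527,"z":0,"roll":-0.111},
    {"hand":-0.2,"x":0.702,"y":-0.527,"z":0,"roll":-0.111},
    {"hand":-0.2,"x":0.702,"y":-0.527,"z":0,"roll":-0.111},
    {"hand":-0.2,"x":0.702,"y":-0.527,"z":0,"roll":-0.111},
    {"hand":-0.2,"x":0.702,"y":-0.527,"z":0,"roll":-0.111},
    {"hand":-0.2,"x":0.702,"y":-0.527,"z":0,"roll":-0.111},
    {"hand":-0.2,"x":0.702,"y":-0.527,"z":0,"roll":-0.111},
    {"hand":-0.2,"x":0.702,"y":-0.527,"z":0,"roll":-0.111},
  ],
)

```text
time: 0.93
tool_pos: [0.423, 0.3343, 0.2309]
tcp_rot: [-1.803, -2.573, 0.001]
wrist_force: [1.3, 0.7, 0.0]
width: 0.602
grip_force: 0.0
```

Emit:
servo_tool(
  targets=[
    {"hand":-0.2,"x":0,"y":0,"z":0,"roll":0},
    {"hand":-0.2,"x":0,"y":0,"z":0,"roll":0},
    {"hand":-0.2,"x":0,"y":0,"z":0,"roll":0},
  ],
)

```text
time: 1.18
tool_pos: [0.4247, 0.333, 0.2309]
tcp_rot: [1.8, 2.574, -0.001]
wrist_force: [0.0, -0.6, 0.1]
width: 0.6
grip_force: 0.0
```

Run:
```python
from h import *
s=bot.read_state();print(s["tool_pos"],s["tcp_rot"],s["wrist_force"])
im=read_camera("top")[:,:,::-1];cv2.imwrite("raw_top1.png",im)
a=np.uint8(255*(im/255.)**.5)[150:275,155:335];cv2.imwrite("pics/t1.png",cv2.resize(a,None,fx=4.4,fy=4.4,interpolation=cv2.INTER_CUBIC))
```

```text
[0.42467683 0.33302843 0.2309379 ] [ 1.80042927e+00  2.57388112e+00 -1.27859577e-03] [ 0.0450845  -0.57386484  0.11757558]
```

Emit:
servo_tool(
  targets=[
    {"hand":-0.2,"x":0.043,"y":-0.0136,"z":0.07,"roll":0},
    {"hand":-0.2,"x":0.043,"y":-0.0136,"z":0.14,"roll":0},
    {"hand":-0.2,"x":0.043,"y":-0.0136,"z":0.21,"roll":0},
    {"hand":-0.2,"x":0.043,"y":-0.0136,"z":0.28,"roll":0},
    {"hand":-0.2,"x":0.043,"y":-0.0136,"z":0.35,"roll":0},
    {"hand":-0.2,"x":0.043,"y":-0.0136,"z":0.4,"roll":0},
    {"hand":-0.2,"x":0.043,"y":-0.0136,"z":0.42,"roll":0},
    {"hand":-0.2,"x":0.043,"y":-0.0136,"z":0.435,"roll":0},
    {"hand":-0.2,"x":0.043,"y":-0.0136,"z":0.445,"roll":0},
    {"hand":-0.2,"x":0.043,"y":-0.0136,"z":0.445,"roll":0},
  ],
)

```text
time: 2.07
tool_pos: [0.4121, 0.3509, 0.0091]
tcp_rot: [1.804, 2.572, 0.001]
wrist_force: [-0.4, 0.9, -0.7]
width: 0.602
grip_force: 0.0
```

Down 4 mm more, then close.

Emit:
servo_tool(
  targets=[
    {"hand":-0.2,"x":0,"y":0,"z":0.004,"roll":0},
    {"hand":-0.2,"x":0,"y":0,"z":0.008,"roll":0},
    {"hand":1,"x":0,"y":0,"z":0.008,"roll":0},
    {"hand":1,"x":0,"y":0,"z":0.008,"roll":0},
    {"hand":1,"x":0,"y":0,"z":0.008,"roll":0},
    {"hand":1,"x":0,"y":0,"z":0.008,"roll":0},
    {"hand":1,"x":0,"y":0,"z":0.008,"roll":0},
    {"hand":1,"x":0,"y":0,"z":0.008,"roll":0},
    {"hand":1,"x":0,"y":0,"z":0.008,"roll":0},
  ],
  grip_force=70,
)

```text
time: 2.82
tool_pos: [0.4119, 0.3518, 0.0061]
tcp_rot: [1.802, 2.573, 0.003]
wrist_force: [-0.8, 0.1, 6.3]
width: 0.316
grip_force: 68.8
```

Emit:
servo_tool(
  targets=[
    {"hand":1,"x":0,"y":0,"z":-0.02,"roll":0},
    {"hand":1,"x":0,"y":0,"z":-0.08,"roll":0},
    {"hand":1,"x":0,"y":0,"z":-0.14,"roll":0},
    {"hand":1,"x":0,"y":0,"z":-0.2,"roll":0},
    {"hand":1,"x":0,"y":0,"z":-0.26,"roll":0.03},
    {"hand":1,"x":0,"y":0,"z":-0.31,"roll":0.06},
    {"hand":1,"x":0,"y":0,"z":-0.33,"roll":0.09},
    {"hand":1,"x":0,"y":0,"z":-0.33,"roll":0.111},
    {"hand":1,"x":0,"y":0,"z":-0.33,"roll":0.111},
    {"hand":1,"x":0,"y":0,"z":-0.33,"roll":0.111},
  ],
  grip_force=100,
)

```text
time: 3.65
tool_pos: [0.4105, 0.3507, 0.1696]
tcp_rot: [-2.219, -2.224, 0.001]
wrist_force: [-0.7, -0.4, -1.0]
width: 0.304
grip_force: 98.8
```

Run:
```python
from h import *
s=bot.read_state();print(s["tool_pos"],s["tcp_rot"],s["wrist_force"])
out=[]
for n in("top","side"):
    im=read_camera(n)[:,:,::-1];cv2.imwrite(f"raw_{n}2.png",im)
    u,v=proj(n,s["tool_pos"]-[0,.08,-.02]);u,v=int(u)-50,int(v)-50;print(n,u,v)
    a=np.uint8(255*(im/255.)**.5)[max(v,0):v+100,u:u+100];out.append(cv2.resize(a,(400,400),interpolation=cv2.INTER_CUBIC))
cv2.imwrite("pics/p2.png",np.hstack(out))
```

```text
[0.41054192 0.35074084 0.1696382 ] [-2.21911300e+00 -2.22359852e+00  1.17587950e-03] [-0.6645383  -0.35252151 -0.95404493]
top 165 184
side 140 80
```

View pics/p2.png

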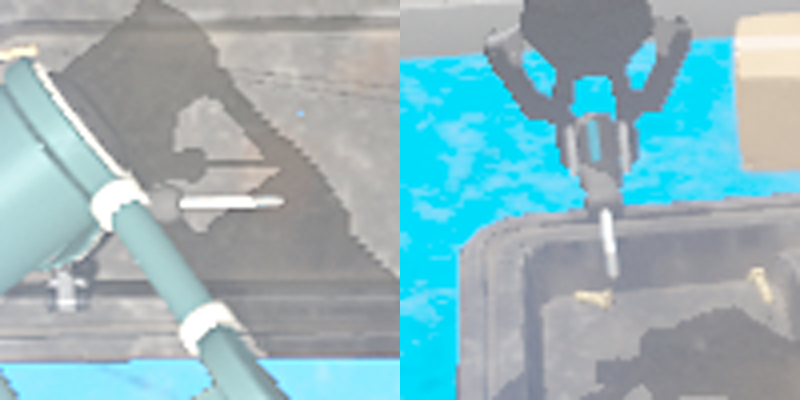

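The screwdriver is held level with its blade visible. In the top crop it runs from (180,201) to (283,202), and in the side crop from (205,210) to (213,275). I'll fit the white blob in both views.

```bash
cat >> h.py <<'E'
def blade(n,im,u0,v0,u1,v1,th=120):
    "ends and axis of the pale shank within a window"
    w=im[v0:v1,u0:u1].astype(int);m=((w.min(2)>th)).astype(np.uint8)
    k,l,st,_=cv2.connectedComponentsWithStats(m);i=1+np.argmax(st[1:,4])
    y,x=np.nonzero(l==i);p=np.c_[x+u0,y+v0].astype(np.float32)
    vx,vy,a,b=cv2.fitLine(p,2,0,.01,.01).ravel();t=(p-[a,b])@[vx,vy]
    return np.array([[a+vx*q,b+vy*q] for q in(t.min(),t.max())]),st[i]
E
python3 - <<'E'
from h import *
np.set_printoptions(precision=4,suppress=True)
a,s1=blade("top",cv2.imread("raw_top2.png"),205,225,242,245);b,s2=blade("side",cv2.imread("raw_side2.png"),185,128,200,152)
print(a,s1,b,s2)
if a[0,0]>a[1,0]:a=a[::-1]
if b[0,1]>b[1,1]:b=b[::-1]
r,e=tri(a[0],b[0]);t,f=tri(a[1],b[1]);print(r,e,t,f);d=t-r;print(np.linalg.norm(d),"tilt",np.degrees(np.arctan2(-d[2],np.hypot(*d[:2]))),"yaw",np.degrees(np.arctan2(d[0],-d[1])))
print(t-bot.read_state()["tool_pos"])
# hand-picked
C=lambda x,y,o:((x+.5)/4-.5+o[0],(y+.5)/4-.5+o[1])
print(tri(C(180,201,(165,184)),C(205,210,(140,80))),tri(C(283,202,(165,184)),C(213,275,(140,80))))
# case yaw from the wall/flap edge in the first top image: rows of the flap edge
for p in[(503,85),(510,425)]:print(plane("top",(p[0]+.5)/4.4-.5+155,(p[1]+.5)/4.4-.5+150,.107))
E
```

```text
[[207.1103 231.5172]
 [234.8379 230.302 ]] [  2   1  29  10 168] [[190.4013 132.0917]
 [192.9911 149.0014]] [ 0  4 15 18 78]
[0.4137 0.295  0.1708] 0.009074743874172326 [0.4159 0.2219 0.1674] 0.009442636037589143
0.0732322323607276 tilt 2.6483224712870213 yaw 1.7375170504649586
[ 0.0056 -0.1287 -0.0014]
(array([0.4111, 0.288 , 0.1749]), np.float64(0.0015870565010641952)) (array([0.4107, 0.2204, 0.1701]), np.float64(0.0005333649889531138))
[0.5921 0.1271 0.107 ]
[0.3769 0.1261 0.107 ]
```

Emit:
servo_tool(
  targets=[
    {"hand":1,"x":-0.05,"y":-0.015,"z":0,"roll":0},
    {"hand":1,"x":-0.1,"y":-0.015,"z":0.02,"roll":0},
    {"hand":1,"x":-0.15,"y":-0.015,"z":0.04,"roll":0},
    {"hand":1,"x":-0.19,"y":-0.015,"z":0.06,"roll":0},
    {"hand":1,"x":-0.205,"y":-0.015,"z":0.07,"roll":0},
    {"hand":1,"x":-0.211,"y":-0.015,"z":0.07,"roll":0},
    {"hand":1,"x":-0.211,"y":-0.015,"z":0.07,"roll":0},
    {"hand":1,"x":-0.211,"y":-0.015,"z":0.07,"roll":0},
  ],
)

```text
time: 4.42
tool_pos: [0.4042, 0.2465, 0.1353]
tcp_rot: [-2.221, -2.221, -0.002]
wrist_force: [0.9, 0.5, -1.0]
width: 0.311
grip_force: 98.8
```

Run:
```python
from h import *
s=bot.read_state();print(s["tool_pos"],s["tcp_rot"],s["wrist_force"])
out=[]
for n in("top","side"):
    im=read_camera(n)[:,:,::-1];cv2.imwrite(f"raw_{n}3.png",im)
    u,v=proj(n,s["tool_pos"]-[0,.12,0]);u,v=int(u)-33,int(v)-40;print(n,u,v)
    a=np.uint8(255*(im/255.)**.5)[v:v+80,u:u+66];out.append(cv2.resize(a,(396,480),interpolation=cv2.INTER_CUBIC))
cv2.imwrite("pics/p3.png",np.hstack(out))
```

```text
[0.40419233 0.24645422 0.13528731] [-2.22119111e+00 -2.22147577e+00 -1.95164744e-03] [ 0.94753361  0.54657695 -0.97853221]
top 237 196
side 160 143
```

View pics/p3.png

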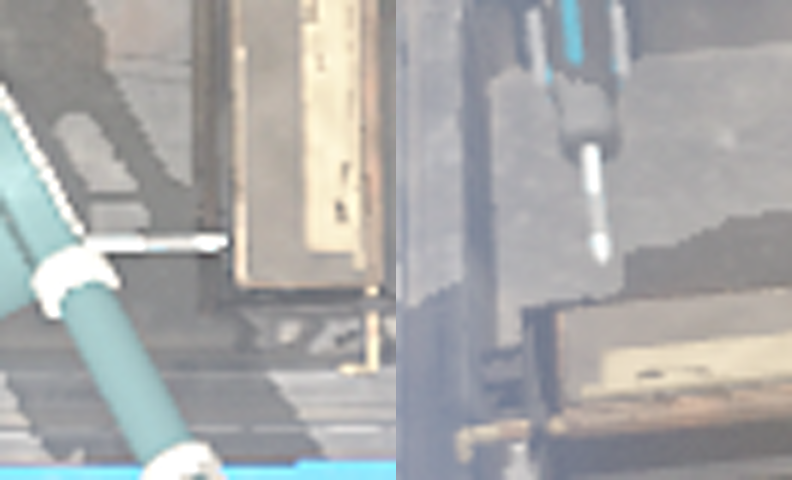

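The tip sits just left of the flap's free edge: tip at (229,241) top and (204,262) side, with the edge at x≈238 in the top crop. The near flap corner is at (243,287).

Run:
```python
from h import *
C=lambda x,y,o:((x+.5)/6-.5+o[0],(y+.5)/6-.5+o[1])
t,o=(237,196),(160,143)
tp=tri(C(229,241,t),C(204,262,o));print("tip",tp,tp[0]-bot.read_state()["tool_pos"])
print("root",tri(C(90,240,t),C(194,145,o)))
print("edge here",plane("top",*C(238,241,t),.116),"near corner",plane("top",*C(241,287,t),.116), tri(C(241,287,t),C(161,307,o)))
```

```text
tip (array([0.40452776, 0.11516462, 0.13573285]), np.float64(0.0014726620449752067)) [ 0.00017863 -0.13162255  0.00014576]
root (array([0.40535241, 0.17781107, 0.14597449]), np.float64(0.0020087733053676476))
edge here [0.40537643 0.11019465 0.116     ] near corner [0.38441225 0.10917592 0.116     ] (array([0.3850209 , 0.10937277, 0.12000025]), np.float64(0.0011580788397000715))
```

Emit:
servo_tool(
  targets=[
    {"hand":1,"x":0,"y":0,"z":0.015,"roll":0},
    {"hand":1,"x":0,"y":0,"z":0.028,"roll":0},
    {"hand":1,"x":0,"y":0,"z":0.036,"roll":0},
    {"hand":1,"x":0,"y":0,"z":0.039,"roll":0},
    {"hand":1,"x":0,"y":0,"z":0.039,"roll":0},
  ],
)

```text
time: 4.93
tool_pos: [0.4029, 0.2454, 0.1143]
tcp_rot: [-2.221, -2.221, 0.003]
wrist_force: [-0.4, -0.3, -1.5]
width: 0.304
grip_force: 98.8
```

Emit:
servo_tool(
  targets=[
    {"hand":1,"x":0,"y":0,"z":0.002,"roll":0},
    {"hand":1,"x":0,"y":0,"z":0.002,"roll":0},
  ],
)

```text
time: 5.1
tool_pos: [0.4036, 0.2456, 0.1142]
tcp_rot: [-2.221, -2.221, 0.0]
wrist_force: [0.1, 0.9, -1.5]
width: 0.31
grip_force: 98.8
```

Emit:
servo_tool(
  targets=[
    {"hand":1,"x":0,"y":0,"z":0.002,"roll":0},
    {"hand":1,"x":0,"y":0,"z":0.002,"roll":0},
  ],
)

```text
time: 5.27
tool_pos: [0.4037, 0.2456, 0.1134]
tcp_rot: [2.221, 2.221, 0.0]
wrist_force: [0.2, -0.8, -1.9]
width: 0.307
grip_force: 98.8
```

Emit:
servo_tool(
  targets=[
    {"hand":1,"x":0,"y":0,"z":0.002,"roll":0},
    {"hand":1,"x":0,"y":0,"z":0.002,"roll":0},
  ],
)

```text
time: 5.43
tool_pos: [0.4036, 0.2456, 0.1123]
tcp_rot: [2.222, 2.221, 0.0]
wrist_force: [0.2, 0.4, -0.8]
width: 0.303
grip_force: 98.8
```

Emit:
servo_tool(
  targets=[
    {"hand":1,"x":0,"y":0,"z":0.002,"roll":0},
    {"hand":1,"x":0,"y":0,"z":0.002,"roll":0},
  ],
)

```text
time: 5.6
tool_pos: [0.4036, 0.2456, 0.1112]
tcp_rot: [2.221, 2.221, 0.0]
wrist_force: [0.1, 0.3, -1.9]
width: 0.303
grip_force: 98.9
```

Emit:
servo_tool(
  targets=[
    {"hand":1,"x":0,"y":0,"z":0.002,"roll":0},
    {"hand":1,"x":0,"y":0,"z":0.002,"roll":0},
  ],
)

```text
time: 5.77
tool_pos: [0.4037, 0.2456, 0.1103]
tcp_rot: [2.221, 2.221, 0.0]
wrist_force: [-0.8, -0.4, -0.1]
width: 0.306
grip_force: 98.9
```

Emit:
servo_tool(
  targets=[
    {"hand":1,"x":0,"y":0,"z":0.001,"roll":0},
    {"hand":1,"x":0,"y":0,"z":0.001,"roll":0},
  ],
)

```text
time: 5.93
tool_pos: [0.4037, 0.2456, 0.1099]
tcp_rot: [2.221, 2.221, 0.0]
wrist_force: [-0.2, -0.7, 0.1]
width: 0.307
grip_force: 99.0
```

Emit:
servo_tool(
  targets=[
    {"hand":1,"x":0,"y":0,"z":0.001,"roll":0},
    {"hand":1,"x":0,"y":0,"z":0.001,"roll":0},
  ],
)

```text
time: 6.1
tool_pos: [0.4037, 0.2457, 0.1094]
tcp_rot: [2.221, 2.221, 0.0]
wrist_force: [-0.8, 1.5, 0.0]
width: 0.309
grip_force: 99.0
```

```bash
cat >> h.py <<'E'
def avg(k=6):
    f=[]
    for _ in range(k):
        read_camera("top");s=bot.read_state();f.append(np.r_[s["wrist_force"],s["torque"],s["tool_pos"]])
    return np.mean(f,0),np.std(f,0)
E
python3 - <<'E'
from h import *
np.set_printoptions(precision=4,suppress=True)
print(*avg())
E
```

```text
[ 0.0009  0.7817  0.7421 -0.1378  0.0331 -0.0389  0.4037  0.2457  0.1094] [0.3652 0.5028 0.5336 0.025  0.0205 0.0339 0.     0.     0.    ]
```

Emit:
servo_tool(
  targets=[
    {"hand":1,"x":0,"y":0,"z":-0.008,"roll":0},
    {"hand":1,"x":0,"y":0,"z":-0.008,"roll":0},
    {"hand":1,"x":0,"y":0,"z":-0.008,"roll":0},
  ],
)

```text
time: 6.65
tool_pos: [0.4036, 0.2456, 0.1133]
tcp_rot: [2.222, 2.221, 0.0]
wrist_force: [0.3, 0.5, -1.5]
width: 0.302
grip_force: 98.8
```

Run:
```python
from h import *
np.set_printoptions(precision=4,suppress=True)
print(*avg())
```

```text
[-0.4676  0.0879 -1.7197  0.0036  0.0412 -0.0114  0.4034  0.2455  0.1131] [0.5109 0.4357 0.4921 0.0235 0.0232 0.023  0.     0.     0.0001]
```

Emit:
servo_tool(
  targets=[
    {"hand":1,"x":0,"y":0,"z":0.003,"roll":0},
    {"hand":1,"x":-0.004,"y":0,"z":0.0034,"roll":0},
    {"hand":1,"x":-0.008,"y":0,"z":0.0037,"roll":0},
    {"hand":1,"x":-0.012,"y":0,"z":0.004,"roll":0},
    {"hand":1,"x":-0.016,"y":0,"z":0.0042,"roll":0},
    {"hand":1,"x":-0.02,"y":0,"z":0.0045,"roll":0},
    {"hand":1,"x":-0.02,"y":0,"z":0.0045,"roll":0},
    {"hand":1,"x":-0.02,"y":0,"z":0.0045,"roll":0},
  ],
)

```text
time: 7.62
tool_pos: [0.4036, 0.2354, 0.111]
tcp_rot: [2.222, 2.221, 0.0]
wrist_force: [0.3, 0.1, -1.2]
width: 0.299
grip_force: 98.8
```

Run:
```python
from h import *
np.set_printoptions(precision=4,suppress=True)
print(*avg())
```

```text
[-0.2984 -0.0584 -1.6036  0.0167  0.0075  0.011   0.4037  0.2356  0.1111] [0.431  0.4099 0.4826 0.0414 0.017  0.0137 0.     0.     0.    ]
```

Emit:
servo_tool(
  targets=[
    {"hand":1,"x":-0.004,"y":0,"z":0.0004,"roll":0},
    {"hand":1,"x":-0.008,"y":0,"z":0.0007,"roll":0},
    {"hand":1,"x":-0.012,"y":0,"z":0.001,"roll":0},
    {"hand":1,"x":-0.016,"y":0,"z":0.0013,"roll":0},
    {"hand":1,"x":-0.02,"y":0,"z":0.0016,"roll":0},
    {"hand":1,"x":-0.02,"y":0,"z":0.0016,"roll":0},
    {"hand":1,"x":-0.02,"y":0,"z":0.0016,"roll":0},
  ],
)

```text
time: 8.5
tool_pos: [0.4036, 0.2254, 0.1102]
tcp_rot: [-2.222, -2.221, 0.0]
wrist_force: [-0.7, 0.1, -1.4]
width: 0.305
grip_force: 98.8
```

Run:
```python
from h import *
np.set_printoptions(precision=4,suppress=True)
print(*avg(4))
s=bot.read_state();out=[]
for n in("top","side"):
    im=read_camera(n)[:,:,::-1];cv2.imwrite(f"raw_{n}4.png",im)
    u,v=proj(n,s["tool_pos"]-[-.03,.12,0]);u,v=int(u)-33,int(v)-40;print(n,u,v)
    a=np.uint8(255*(im/255.)**.5)[v:v+80,u:u+66];out.append(cv2.resize(a,(396,480),interpolation=cv2.INTER_CUBIC))
cv2.imwrite("pics/p4.png",np.hstack(out))
```

```text
[ 0.5085  0.3796 -1.9844  0.0102 -0.006   0.004   0.4037  0.2256  0.1103] [0.2256 0.1685 0.0987 0.019  0.025  0.0208 0.     0.     0.    ]
top 244 185
side 174 155
```

View pics/p4.png

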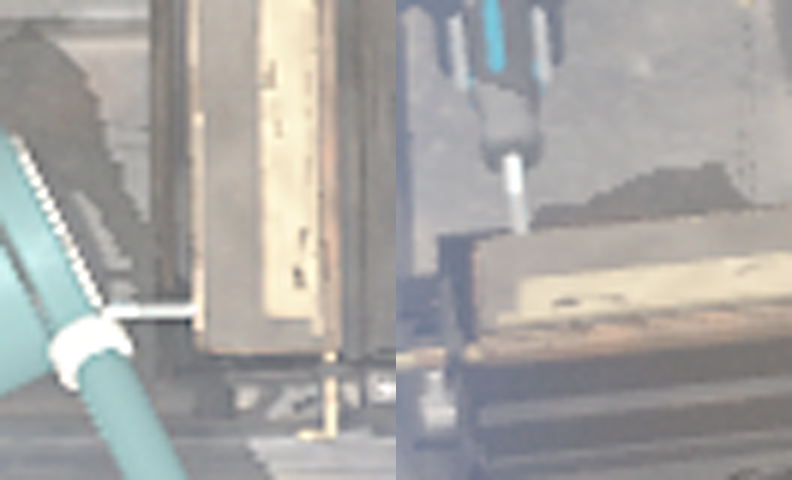

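The shank disappears under the flap edge at (195,311) in the top crop, the flap is still flat, and there is no contact force. Starting the run at 3 cm/s.

Emit:
servo_tool(
  targets=[
    {"hand":1,"x":0,"y":0.005,"z":0,"roll":0},
    {"hand":1,"x":0,"y":0.01,"z":0,"roll":0},
    {"hand":1,"x":0,"y":0.015,"z":0,"roll":0},
    {"hand":1,"x":0,"y":0.02,"z":0,"roll":0},
    {"hand":1,"x":0,"y":0.025,"z":0,"roll":0},
    {"hand":1,"x":0,"y":0.03,"z":0,"roll":0},
    {"hand":1,"x":0,"y":0.035,"z":0,"roll":0},
    {"hand":1,"x":0,"y":0.04,"z":0,"roll":0},
    {"hand":1,"x":0,"y":0.045,"z":0,"roll":0},
    {"hand":1,"x":0,"y":0.05,"z":0,"roll":0},
  ],
)

```text
time: 9.63
tool_pos: [0.4289, 0.2256, 0.1102]
tcp_rot: [-2.221, -2.221, 0.0]
wrist_force: [-0.4, 0.1, -1.7]
width: 0.305
grip_force: 98.8
```

Emit:
servo_tool(
  targets=[
    {"hand":1,"x":0,"y":0.005,"z":0,"roll":0},
    {"hand":1,"x":0,"y":0.01,"z":0,"roll":0},
    {"hand":1,"x":0,"y":0.015,"z":0,"roll":0},
    {"hand":1,"x":0,"y":0.02,"z":0,"roll":0},
    {"hand":1,"x":0,"y":0.025,"z":0,"roll":0},
    {"hand":1,"x":0,"y":0.03,"z":0,"roll":0},
    {"hand":1,"x":0,"y":0.035,"z":0,"roll":0},
    {"hand":1,"x":0,"y":0.04,"z":0,"roll":0},
    {"hand":1,"x":0,"y":0.045,"z":0,"roll":0},
    {"hand":1,"x":0,"y":0.05,"z":0,"roll":0},
  ],
)

```text
time: 10.47
tool_pos: [0.4539, 0.2256, 0.1102]
tcp_rot: [-2.221, -2.221, 0.0]
wrist_force: [-0.4, -1.1, -1.7]
width: 0.302
grip_force: 98.8
```

No rubbing, so I continue.

Emit:
servo_tool(
  targets=[
    {"hand":1,"x":0,"y":0.005,"z":0,"roll":0},
    {"hand":1,"x":0,"y":0.01,"z":0,"roll":0},
    {"hand":1,"x":0,"y":0.015,"z":0,"roll":0},
    {"hand":1,"x":0,"y":0.02,"z":0,"roll":0},
    {"hand":1,"x":0,"y":0.025,"z":0,"roll":0},
    {"hand":1,"x":0,"y":0.03,"z":0,"roll":0},
    {"hand":1,"x":0,"y":0.035,"z":0,"roll":0},
    {"hand":1,"x":0,"y":0.04,"z":0,"roll":0},
    {"hand":1,"x":0,"y":0.045,"z":0,"roll":0},
    {"hand":1,"x":0,"y":0.05,"z":0,"roll":0},
  ],
)

```text
time: 11.3
tool_pos: [0.4789, 0.2256, 0.1102]
tcp_rot: [-2.221, -2.221, 0.0]
wrist_force: [-0.0, 0.8, -1.6]
width: 0.307
grip_force: 98.8
```

Emit:
servo_tool(
  targets=[
    {"hand":1,"x":0,"y":0.005,"z":0,"roll":0},
    {"hand":1,"x":0,"y":0.01,"z":0,"roll":0},
    {"hand":1,"x":0,"y":0.015,"z":0,"roll":0},
    {"hand":1,"x":0,"y":0.02,"z":0,"roll":0},
    {"hand":1,"x":0,"y":0.025,"z":0,"roll":0},
    {"hand":1,"x":0,"y":0.03,"z":0,"roll":0},
    {"hand":1,"x":0,"y":0.035,"z":0,"roll":0},
    {"hand":1,"x":0,"y":0.04,"z":0,"roll":0},
    {"hand":1,"x":0,"y":0.045,"z":0,"roll":0},
    {"hand":1,"x":0,"y":0.05,"z":0,"roll":0},
  ],
)

```text
time: 12.13
tool_pos: [0.5038, 0.2256, 0.1102]
tcp_rot: [-2.221, -2.221, 0.0]
wrist_force: [0.0, 0.7, -1.4]
width: 0.306
grip_force: 98.8
```

Emit:
servo_tool(
  targets=[
    {"hand":1,"x":0,"y":0.005,"z":0,"roll":0},
    {"hand":1,"x":0,"y":0.01,"z":0,"roll":0},
    {"hand":1,"x":0,"y":0.015,"z":0,"roll":0},
    {"hand":1,"x":0,"y":0.02,"z":0,"roll":0},
    {"hand":1,"x":0,"y":0.025,"z":0,"roll":0},
    {"hand":1,"x":0,"y":0.03,"z":0,"roll":0},
    {"hand":1,"x":0,"y":0.035,"z":0,"roll":0},
    {"hand":1,"x":0,"y":0.04,"z":0,"roll":0},
    {"hand":1,"x":0,"y":0.045,"z":0,"roll":0},
    {"hand":1,"x":0,"y":0.05,"z":0,"roll":0},
  ],
)

```text
time: 12.97
tool_pos: [0.5288, 0.2256, 0.1102]
tcp_rot: [-2.221, -2.221, 0.0]
wrist_force: [0.1, -0.2, -0.7]
width: 0.304
grip_force: 98.8
```

Emit:
servo_tool(
  targets=[
    {"hand":1,"x":0,"y":0.005,"z":0,"roll":0},
    {"hand":1,"x":0,"y":0.01,"z":0,"roll":0},
    {"hand":1,"x":0,"y":0.015,"z":0,"roll":0},
    {"hand":1,"x":0,"y":0.02,"z":0,"roll":0},
    {"hand":1,"x":0,"y":0.025,"z":0,"roll":0},
    {"hand":1,"x":0,"y":0.03,"z":0,"roll":0},
    {"hand":1,"x":0,"y":0.035,"z":0,"roll":0},
    {"hand":1,"x":0,"y":0.04,"z":0,"roll":0},
    {"hand":1,"x":0,"y":0.045,"z":0,"roll":0},
    {"hand":1,"x":0,"y":0.05,"z":0,"roll":0},
  ],
)

```text
time: 13.8
tool_pos: [0.5538, 0.2256, 0.1102]
tcp_rot: [-2.221, -2.221, 0.0]
wrist_force: [0.8, 0.5, -1.8]
width: 0.309
grip_force: 98.8
```

Emit:
servo_tool(
  targets=[
    {"hand":1,"x":0,"y":0.005,"z":0,"roll":0},
    {"hand":1,"x":0,"y":0.01,"z":0,"roll":0},
    {"hand":1,"x":0,"y":0.015,"z":0,"roll":0},
    {"hand":1,"x":0,"y":0.02,"z":0,"roll":0},
    {"hand":1,"x":0,"y":0.025,"z":0,"roll":0},
    {"hand":1,"x":0,"y":0.03,"z":0,"roll":0},
    {"hand":1,"x":0,"y":0.03,"z":0,"roll":0},
    {"hand":1,"x":0,"y":0.03,"z":0,"roll":0},
  ],
)

```text
time: 14.47
tool_pos: [0.5687, 0.2256, 0.1102]
tcp_rot: [-2.221, -2.221, 0.0]
wrist_force: [-0.1, 0.2, -1.4]
width: 0.31
grip_force: 98.8
```

Run:
```python
from h import *
np.set_printoptions(precision=4,suppress=True)
print(*avg(4))
s=bot.read_state();out=[]
for n in("top","side"):
    im=read_camera(n)[:,:,::-1];cv2.imwrite(f"raw_{n}5.png",im)
    u,v=proj(n,s["tool_pos"]-[.05,.12,0]);u,v=int(u)-33,int(v)-40;print(n,u,v)
    a=np.uint8(255*(im/255.)**.5)[v:v+80,u:u+66];out.append(cv2.resize(a,(396,480),interpolation=cv2.INTER_CUBIC))
cv2.imwrite("pics/p5.png",np.hstack(out))
```

```text
[-0.2043 -0.1929 -1.7542 -0.0146  0.0125 -0.005   0.5685  0.2256  0.1102] [0.1656 0.2385 0.5232 0.0173 0.0132 0.0402 0.     0.     0.    ]
top 244 154
side 209 152
```

View pics/p5.png

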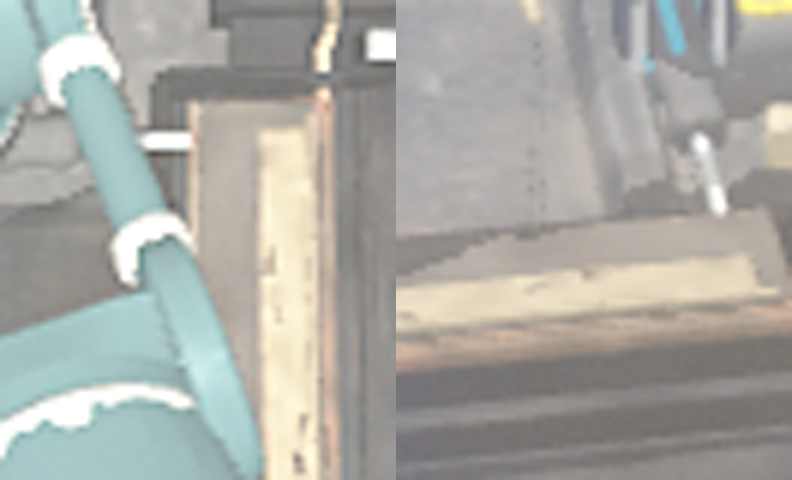

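The blade is at the far end of the slot. It enters at (190,140), about 19 mm from the flap's far end at y≈100, and the flap is still flat. Now the lift along an arc.

Emit:
servo_tool(
  targets=[
    {"hand":1,"x":-0.0003,"y":0,"z":-0.006,"roll":0},
    {"hand":1,"x":-0.0007,"y":0,"z":-0.012,"roll":0},
    {"hand":1,"x":-0.0013,"y":0,"z":-0.016,"roll":0},
    {"hand":1,"x":-0.002,"y":0,"z":-0.02,"roll":0},
    {"hand":1,"x":-0.003,"y":0,"z":-0.024,"roll":0},
    {"hand":1,"x":-0.004,"y":0,"z":-0.028,"roll":0},
    {"hand":1,"x":-0.0055,"y":0,"z":-0.032,"roll":0},
    {"hand":1,"x":-0.007,"y":0,"z":-0.036,"roll":0},
    {"hand":1,"x":-0.0086,"y":0,"z":-0.039,"roll":0},
    {"hand":1,"x":-0.0104,"y":0,"z":-0.043,"roll":0},
  ],
  grip_force=115,
)

```text
time: 15.6
tool_pos: [0.5688, 0.2206, 0.132]
tcp_rot: [-2.221, -2.222, -0.001]
wrist_force: [-1.1, 2.9, -2.8]
width: 0.298
grip_force: 117.6
```

Run:
```python
from h import *
np.set_printoptions(precision=4,suppress=True)
print(*avg(5))
```

```text
[-0.4312  1.3478 -3.2654  0.4725  0.0555 -0.0307  0.5689  0.2204  0.1321] [0.4097 0.486  0.1747 0.0443 0.0435 0.0363 0.0001 0.     0.0002]
```

Emit:
servo_tool(
  targets=[
    {"hand":1,"x":-0.002,"y":0,"z":-0.004,"roll":0},
    {"hand":1,"x":-0.004,"y":0,"z":-0.007,"roll":0},
    {"hand":1,"x":-0.0064,"y":0,"z":-0.0106,"roll":0},
    {"hand":1,"x":-0.0088,"y":0,"z":-0.0138,"roll":0},
    {"hand":1,"x":-0.0114,"y":0,"z":-0.017,"roll":0},
    {"hand":1,"x":-0.014,"y":0,"z":-0.02,"roll":0},
    {"hand":1,"x":-0.0168,"y":0,"z":-0.023,"roll":0},
    {"hand":1,"x":-0.0196,"y":0,"z":-0.026,"roll":0},
    {"hand":1,"x":-0.0196,"y":0,"z":-0.026,"roll":0},
    {"hand":1,"x":-0.0196,"y":0,"z":-0.026,"roll":0},
  ],
)

```text
time: 16.68
tool_pos: [0.5687, 0.2104, 0.145]
tcp_rot: [2.221, 2.221, 0.0]
wrist_force: [0.7, 2.5, -2.4]
width: 0.297
grip_force: 117.8
```

Run:
```python
from h import *
np.set_printoptions(precision=4,suppress=True)
print(*avg(4))
s=bot.read_state();out=[]
for n,d in(("top",.12),("side",.09)):
    im=read_camera(n)[:,:,::-1];cv2.imwrite(f"raw_{n}6.png",im)
    u,v=proj(n,s["tool_pos"]-[d,.13,0]);w=[45,50][n=="side"];u,v=int(u)-w,int(v)-50;print(n,u,v)
    a=np.uint8(255*(im/255.)**.5)[v:v+100,u:u+2*w];out.append(cv2.resize(a,None,fx=4,fy=4,interpolation=cv2.INTER_CUBIC))
cv2.imwrite("pics/p6.png",np.hstack(out))
```

```text
[ 0.3097  2.5187 -2.4368  0.477   0.0132 -0.0201  0.5687  0.2105  0.1448] [0.2018 0.3729 0.4703 0.0227 0.0314 0.0203 0.     0.     0.    ]
top 242 169
side 177 139
```

View pics/p6.png

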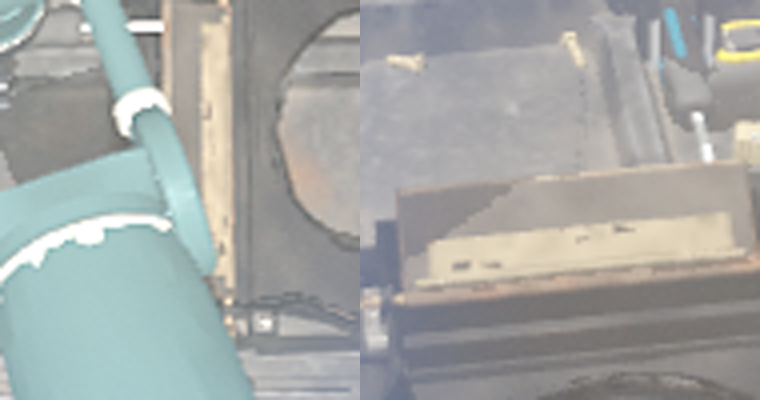

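The flap is open. In the side half its free edge runs from (38,190) to (382,162), and in the top half the edge is at x≈163 near y=25. Computing the angle.

Run:
```python
from h import *
np.set_printoptions(precision=4,suppress=True)
C=lambda x,y,o,k=4:((x+.5)/k-.5+o[0],(y+.5)/k-.5+o[1])
def onx(n,u,v,x):
    e,d=ray(n,u,v);return e+d*(x-e[0])/d[0]
# side edge line as a plane, intersected with the vertical circle of the top corner about the hinge at 45ish
from scipy.optimize import brentq
def side_edge(p,q,x):   # plane through the eye and the edge's image line -> f(y,z) at given x
    e,a=ray("side",*p);_,b=ray("side",*q);n=np.cross(a,b);return lambda y,z:n@(np.array([x,y,z])-e)
def corner(phi,hy,hz,t=.004):  # upper corner of free edge
    c,s=np.cos(phi),np.sin(phi);return hy+.062*c-t*s,hz+.062*s+t*c
S6=lambda x,y:C(x,y,(177,139));S0=lambda x,y:C(x,y,(165,145),6)
for hy,hz in((.048,.112),(.048,.115),(.046,.112)):
  for nm,p,q in(("closed",S0(130,298),S0(637,250)),("now",S6(38,190),S6(382,162))):
    f=side_edge(p,q,.486);g=lambda a:f(*corner(a,hy,hz))
    print(hy,hz,nm,np.degrees(brentq(g,-.3,1.3)))
# top view edge: y of edge on plane of corner height
for z in(.15,.16):print("top edge",plane("top",*C(163,25,(242,169)),z))
print([np.round(corner(np.radians(a),.048,.112),4) for a in(40,45,50)])
print("far corner tri",tri(C(163,0,(242,169)),S6(382,162)))
```

```text
0.048 0.112 closed 1.6444420018324064Traceback (most recent call last):
  File "<stdin>", line 16, in <module>
    r = _zeros._brentq(f, a, b, xtol, rtol, maxiter, args, full_output, disp)
ValueError: f(a) and f(b) must have different signs
```

Run:
```python
from h import *
np.set_printoptions(precision=4,suppress=True)
C=lambda x,y,o,k=4:((x+.5)/k-.5+o[0],(y+.5)/k-.5+o[1])
def corner(phi,hy,hz,t=.004):
    c,s=np.cos(phi),np.sin(phi);return hy+.062*c-t*s,hz+.062*s+t*c
# top-view free-edge column, measured as the steepest gradient in both pictures on rows beyond the blade
im0=cv2.imread("raw_top.png");im6=cv2.imread("raw_top6.png")
for nm,im,z in(("closed",im0,.116),("open",im6,.158)):
    for r0,r1 in((172,174),(178,181),(181,184),(184,188)):
        row=im[r0:r1,262:305].astype(int).sum(2).mean(0);print(nm,r0,row.round().astype(int))
for u in(160,163,166):
    y=plane("top",*C(u,25,(242,169)),.158)[1]
    ph=np.radians(np.linspace(20,70,501));k=np.argmin(abs([plane("top",*C(u,25,(242,169)),corner(a,.0483,.112)[1])[1]-corner(a,.0483,.112)[0] for a in ph]))
    print(u,y,np.degrees(ph[k]))
```

```text
closed 172 [414 406 400 401 408 410 354 176 182 190 182 222 196 357 530 406 346 357
 368 374 374 373 374 364 370 366 367 356 354 348 337 332 358 355 261 266
 272 220 160 173 170 158 172]
closed 178 [335 335 334 335 339 349 310 183 202 194 190 237 208 309 440 331 354 362
 370 376 388 401 397 382 363 424 539 560 593 616 629 637 600 483 410 239
 302 243 165 175 176 165 172]
closed 181 [398 401 404 398 393 407 373 230 221 194 192 246 214 325 457 337 364 378
 392 397 399 393 391 375 351 455 597 603 604 604 611 617 599 519 404 295
 383 190 166 178 176 170 170]
closed 184 [424 427 418 402 391 403 358 189 201 198 188 243 220 346 494 372 384 386
 390 392 386 379 382 383 357 492 652 632 625 623 629 634 629 605 451 308
 378 198 172 171 169 163 173]
open 172 [275 320 395 422 440 444 450 446 434 416 372 286 194 163 168 172 172 146
 154 143 288 460 408 307 297 312 316 326 321 320 323 317 302 298 283 354
 450 368 234 238 226 200 226]
open 178 [306 353 332 319 372 408 434 445 451 446 438 426 401 333 219 205 215 233
 209 161 288 430 391 295 320 335 344 348 336 334 365 429 491 534 549 557
 507 326 238 249 233 208 215]
open 181 [406 412 415 403 371 359 404 430 442 451 449 440 427 406 357 257 211 255
 229 167 276 438 434 311 336 345 346 341 330 330 425 538 531 522 526 545
 502 323 248 254 247 216 220]
open 184 [374 364 319 318 293 267 338 398 420 440 448 450 446 435 416 376 302 251
 248 203 259 427 444 328 333 338 339 332 328 316 442 592 548 544 557 554
 488 364 246 235 229 205 223]Traceback (most recent call last):
  File "<stdin>", line 13, in <module>
TypeError: bad operand type for abs(): 'list'
```

Run:
```python
from h import *
from scipy.optimize import brentq
def corner(phi,hy,hz,t):
    c,s=np.cos(phi),np.sin(phi);return hy+.062*c-t*s,hz+.062*s+t*c
y0=plane("top",275.0,180,.115)[1]
for off in(0,.5):
  for hz in(.112,.115):
    hy=plane("top",275.0,180,hz+.003)[1]-.062
    def g(a,t):
        y,z=corner(a,hy,hz,t);return plane("top",282.05+off,180,z)[1]-y
    print(off,hz,hy,*[np.degrees(brentq(g,.3,1.4,args=(t,))) for t in(.002,.004)])
def pred(deg):
    hy=plane("top",275.0,180,.115)[1]-.062
    y,z=corner(np.radians(deg),hy,.112,.002);return proj("top",np.array([.55,y,z]))[0]
print([pred(d) for d in(0,40,45,50)])
```

```text
0 0.112 0.04902785792915204 41.87352564739814 40.11232342038389
0 0.115 0.04916511647757263 41.8189083763695 40.05786395604953
0.5 0.112 0.04902785792915204 43.54280885923228 41.77675230595084
0.5 0.115 0.04916511647757263 43.485887916058665 41.71998717343845
[np.float64(275.0421691921947), np.float64(281.5375335525585), np.float64(283.02656793805926), np.float64(284.63672617522536)]
```

Emit:
servo_tool(
  targets=[
    {"hand":1,"x":-0.001,"y":0,"z":-0.002,"roll":0},
    {"hand":1,"x":-0.0024,"y":0,"z":-0.0044,"roll":0},
    {"hand":1,"x":-0.0024,"y":0,"z":-0.0044,"roll":0},
    {"hand":1,"x":-0.0024,"y":0,"z":-0.0044,"roll":0},
    {"hand":1,"x":-0.0024,"y":0,"z":-0.0044,"roll":0},
  ],
)

```text
time: 17.4
tool_pos: [0.5686, 0.2093, 0.1468]
tcp_rot: [2.221, 2.221, -0.0]
wrist_force: [0.7, 1.3, -3.5]
width: 0.3
grip_force: 117.7
```

Run:
```python
from h import *
np.set_printoptions(precision=4,suppress=True)
print(avg(4)[0]);im=np.mean([read_camera("top").astype(float) for _ in range(3)],0).sum(2)
o=cv2.imread("raw_top6.png").astype(int).sum(2);c=cv2.imread("raw_top.png").astype(int).sum(2)
print(proj("top",bot.read_state()["tool_pos"]-[0,.12,0]))
def cross(row,lo):   # mid-level crossing of the rise onto the flap's bright rim
    k=lo+np.argmax(np.diff(row[lo:lo+14]));a=row[max(k-3,0):k+1].min();p=row[k:k+4].max();h=(a+p)/2
    j=next(j for j in range(k-2,k+4) if row[j]<h<=row[j+1]);return j+(h-row[j])/(row[j+1]-row[j])
for nm,I,lo in(("closed",c,268),("prev",o,276),("now",im,276)):
    print(nm,[round(float(cross(I[r].astype(float),lo)),2) for r in range(177,192)])
```

```text
[-0.3468  1.7571 -2.7164  0.4772 -0.0185  0.0253  0.5685  0.2093  0.1468]
(np.float64(283.45867276666394), np.float64(175.22134008588716))
closed [274.97, 275.03, 275.09, 275.02, 275.02, 274.96, 275.01, 275.01, 274.99, 274.95, 274.87, 274.86, 274.92, 274.93, 274.89]
prev [282.06, 282.03, 282.04, 282.08, 282.08, 282.18, 282.27, 282.43, 282.42, 282.44, 282.26, 282.17, 282.28, 282.18, 282.5]
now [282.76, 282.81, 282.8, 282.81, 282.83, 282.83, 282.85, 282.89, 282.9, 282.94, 282.96, 282.99, 282.87, 282.89, 283.5]
```

Emit:
servo_tool(
  targets=[
    {"hand":1,"x":-0.001,"y":0,"z":-0.0012,"roll":0},
    {"hand":1,"x":-0.001,"y":0,"z":-0.0012,"roll":0},
    {"hand":1,"x":-0.001,"y":0,"z":-0.0012,"roll":0},
    {"hand":1,"x":-0.001,"y":0,"z":-0.0012,"roll":0},
    {"hand":1,"x":-0.001,"y":0,"z":-0.0012,"roll":0},
    {"hand":1,"x":-0.001,"y":0,"z":-0.0012,"roll":0},
  ],
)

```text
time: 18.25
tool_pos: [0.5686, 0.2089, 0.1475]
tcp_rot: [-2.221, -2.221, 0.0]
wrist_force: [-0.0, 1.0, -4.5]
width: 0.3
grip_force: 117.7
```

Run:
```python
from h import *
np.set_printoptions(precision=4,suppress=True)
def cross(row,lo):
    k=lo+np.argmax(np.diff(row[lo:lo+14]));a=row[max(k-3,0):k+1].min();p=row[k:k+4].max();h=(a+p)/2
    j=next(j for j in range(k-2,k+4) if row[j]<h<=row[j+1]);return j+(h-row[j])/(row[j+1]-row[j])
for i in range(3):
    print(avg(5)[0]);im=read_camera("top").astype(float).sum(2);print(np.round([cross(im[r],276) for r in range(177,186)],2))
```

```text
[-0.046   1.3889 -3.4133  0.5336  0.011  -0.0161  0.5686  0.2089  0.1475]
[282.96 282.93 282.89 282.88 282.87 283.06 283.12 283.09 283.27]
[-0.3717  1.5939 -3.1933  0.5132  0.0032  0.0058  0.5686  0.2089  0.1475]
[282.98 282.97 282.96 282.93 282.91 283.01 283.06 283.13 283.31]
[-0.3447  1.4458 -3.0403  0.5079  0.0353 -0.0019  0.5686  0.2089  0.1475]
[283.01 282.92 282.91 282.86 282.92 283.04 283.06 283.13 283.27]
```

The flap edge is at about column 283.0, which is 45°, and it stays put. Handing in.

```bash
python3 -c "
from workcell import ticket
print(ticket.finish_job())"
```

```text
the job is handed in; nothing more can be done
None
```

I ran the blade along the slot from the near end to the far end at about 3 cm/s with the flap down, then lifted the flap with the blade alone; it is held still at about 45° (camera estimate) with the screwdriver gripped, and the job was handed in at about 19 s with no verdict returned.

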